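Make up two pottery sets

TASK

Make up the two pottery sets from the ware standing between the trays: the two-bay tray gets one barrel cup and the bud vase, the three-bay tray gets the other barrel cup, the square beaker and the egg cup. Stand every piece upright in the middle of a bay of its own; any bay of the right tray will do, but set the pieces down, never drop them. Leave the white bowl, the lidded jar and the kiln post standing where they are.

Things in the scene. Friction and masses are not known exactly. Their poses are not given: they have to be found in the camera images.
- tray_two: low light-wood tray, fixed to the bench, 186 mm long (its x) by 96 mm wide (its y), divided along its length into two equal square bays, each 84 x 84 mm inside. Floor 6 mm thick; the outer walls and dividers are 6 mm thick and rise to 18 mm above the bench. Origin: centre of the underside; bay centres at -45 and +45 mm along its x, y = 0. It may be turned by up to about 0.2 rad.
- tray_three: low light-wood tray, fixed to the bench, 276 mm long (its x) by 96 mm wide (its y), divided along its length into three equal square bays, each 84 x 84 mm inside. Floor 6 mm thick; the outer walls and dividers are 6 mm thick and rise to 18 mm above the bench. Origin: centre of the underside; bay centres at -90, 0 and +90 mm along its x, y = 0. It may be turned by up to about 0.2 rad.
- cup_a: barrel-shaped unglazed terracotta cup without a handle, open at the top, 92 mm tall; outside diameter 50 mm at the foot, 64 mm at its widest (45 mm up) and 56 mm at the rim; wall 5 mm; 0.2 kg. Two such cups are the same and either may go to either tray. Origin: centre of the underside, z up along its axis.
- cup_b: barrel-shaped unglazed terracotta cup without a handle, open at the top, 92 mm tall; outside diameter 50 mm at the foot, 64 mm at its widest (45 mm up) and 56 mm at the rim; wall 5 mm; 0.2 kg. Two such cups are the same and either may go to either tray. Origin: centre of the underside, z up along its axis.
- vase: terracotta bud vase, 120 mm tall, round: foot 52 mm, belly 64 mm in diameter between 22 and 45 mm up, narrowing to a neck of 26 to 28 mm between 82 and 108 mm up and a 34 mm lip at the top; 0.25 kg. Origin: centre of the underside, z up along its axis.
- beaker: square open terracotta beaker with upright sides, 54 x 54 mm and 64 mm tall, wall 6 mm; 0.16 kg. Origin: centre of the underside, z up, x and y square to its sides; it stands turned by up to 0.7 rad.
- egg_cup: terracotta egg cup, round, 74 mm tall: foot 50 mm in diameter, stem 18 to 20 mm between 16 and 28 mm up, open bowl on top that widens from 32 mm (34 mm up) to 48 mm (48 mm up) and 52 mm at the rim; 0.12 kg. Origin: centre of the underside, z up along its axis.
- bowl: bystander, to be left alone: small flared white glazed bowl, 86 mm across the rim, 34 mm tall. Origin: centre of the underside.
- jar: bystander, to be left alone: white plastic jar with a black lid, 56 mm in diameter, 62 mm tall. Origin: centre of the underside.
- post: bystander, to be left alone: solid grey square kiln post, 38 x 38 mm, 80 mm tall. Origin: centre of the underside.

How it is judged:
By the outcome, as a careful person would: the job done as asked, in the order asked, and still so for the second after the job is handed in, with the robot touching nothing.
It also fails if it takes over 136 s, if anything falls off the work surface, if the arm or the gripper's body presses on something with over 40 N, if the wrist force passes 120 N, or if a joint passes its speed limit or range.

ROBOT

A 6-joint arm with a two-finger parallel gripper is mounted at the origin on the work surface. World frame = base frame: x ahead of the robot, y to its left, z up, the work surface at z = 0. Lengths are in m, angles in rad, forces in N, time in s.
With the tool pointing down it reaches from about 0.425 to 0.925 m from the base axis. Payload 12.5 kg.
Tool frame: the origin (TCP) lies at the centre of the arm's flange, where the gripper is bolted on; the fingertips stand 173 mm ahead of it and the grasp point (between the pads) lies 155 mm ahead of it; z points along the fingers, y is the line along which they close (so a half turn about z gives the same grasp; the last joint's range is limited). The gripper opens to 85 mm and grips with 20 to 120 N. Pads are 22 mm wide; open, the fingers measure 114 mm over their backs; the gripper's body (76 mm by 85 mm) begins 54 mm behind the grasp point. The pads swing forward as they close: fully open they stand 13 mm farther back than shut.
Start: joints at [1.243, 0.491, 1.559, -0, 1.092, -0.106], TCP at [0.137, 0.61, 0.405] pointing down, gripper open.
Joint ranges: [-3.1, 3.1], [-0.84, 2.19], [0.05, 2.79], [-1.13, 4.28], [0.06, 2.93], [-2.69, 2.69]. Speed limits (rad/s): [2.22, 2.22, 2.79, 3.14, 3.14, 3.14].

INTERFACE

Orientations are given as a rotation vector (axis times angle).
In Python, from bench import * gives the robot as it stands.
- The arm moves only by the shell command python3 -m inch 'ROWS' [FORCE]. ROWS is a JSON object of lists of equal length, an entry for each row: "delta_pos": the shift along the tool's x, y, z in m, a list of three; "angular": the turn, a rotation vector about the tool's x, y, z in rad, a list of three; "jaw": the finger opening in m, from 0 to 0.0854. In form: {"delta_pos": [[tx, ty, tz], ...], "angular": [[ax, ay, az], ...], "jaw": [jaw, ...]}. A call has 1 to 20 rows; each row is the pose to reach, as a shift and turn from the pose commanded when the call began, along the tool's axes at that moment; what a row does not reach only later rows make up. A row lasts 1/10 s, in which the tool goes at most 50 mm and 8.59 degrees, less where a joint would pass 70% of its speed; a pose out of reach is approached as far as the arm can. A call with a gripper value outside its range is refused whole. The fingers move at their own pace and stop on an object; FORCE is the grip in N (left out, the last holds). Time passes only in rows, so rows that repeat a pose let the fingers close. It gives the time, the measured TCP pose, the force, the opening and the grip force at its end, in the units of the state.
- get_obs(): the state, without advancing time (a new reading comes with each control period).
- grab_frame(name): name is "side" or "top"; returns a dict with "img" (420x560x3 uint8, red, green, blue), "z_map" (420x560 float32, m along the optical axis (not along the pixel's ray), 0 where there is no reading), "K" (3x3 intrinsics, pixels), "R" (3x3) and "t" (3): a world point X has camera coordinates R X + t. Camera axes: x right, y down, z forward; pixel columns grow to the right and rows downward; lengths in m; the calibration is good to about 2 mm. A picture is of the moment at which its call begins.
- close_job(): hands the job in; it is judged then, once.
Trained networks look in the newest picture that a camera, given by its name, has taken for a name from the list of things; names that differ only in an ending like _2 or _b are one class to them, and where a whole thing is asked for, a point or a joint stands for the part that bears it (a point fixed in the world has none). Each returns a list of dicts, best first, with "score" (0 to 1); they miss things now and then, are a little off and sometimes report something else, mostly with a low value. They report only what shows in the picture. A call takes as long as a camera call.
- look_for(camera, name): "centre" ([x, y, z] in m, in world coordinates, good to about 4 mm: the middle of the surface that is visible of it).
- tip_of(camera, name): "centre" ([x, y, z] in m, in world coordinates, good to about 4 mm: a listed point, or the origin of a listed thing).
The state is a dict: "t": time; "joint_pos": joint angles; "qd": joint speeds; "joint_efforts": joint torques, N m; "eef_pos": TCP position; "orientation": TCP orientation; "force": force on the tool from outside, world axes, zero at the start; "moment": the same for the moment, N m; "finger_gap": opening from 0.0 (shut) to 1.0 (fully open); "grasp_force": force on a finger pad.
Only numpy, scipy, OpenCV 4.12 (cv2) and the standard library are available. Lean on these libraries where they do the work, as an engineer would, in place of code of your own. Each camera call takes 0.05 s, during which the arm holds its last target. There are 200 camera calls.

## Working session

There is one attempt and no reset: what is moved stays moved. The work goes in short steps, Python scripts to look and compute and a shell command to move; the robot and the scene stay as the last step left them, time stands still between calls to the robot, and variables do not carry over. Pictures are saved under pics/ and viewed, at most 14 in all, crops included, and the job is handed in when it is done.

```bash
mkdir -p pics; ls; python3 - <<'E'
from bench import *
import cv2,numpy as np
for c in ("top","side"):
    f=grab_frame(c); cv2.imwrite(f"pics/{c}0.png",f["img"][:,:,::-1]); np.savez(f"/tmp/{c}0.npz",**f)
    print(c,f["K"].tolist(),(-f["R"].T@f["t"]).round(3))
    for n in ["cup_a","vase","beaker","egg_cup","tray_two","tray_three","bowl","jar","post"]:
        print(n,[(np.round(d["centre"],3).tolist(),round(d["score"],2)) for d in tip_of(c,n)][:4])
o=get_obs();print(o)
E
```

```text
pics
top [[434.58977254017725, 0.0, 284.3877499803217], [0.0, 434.58977254017725, 213.22809624833505], [0.0, 0.0, 1.0]] [ 0.464 -0.003  1.048]
cup_a [([0.675, 0.125, -0.003], 0.93), ([0.459, 0.129, -0.004], 0.87)]
vase [([0.559, -0.004, -0.0], 0.82)]
beaker [([0.552, -0.13, 0.003], 0.71), ([0.675, -0.004, 0.002], 0.58)]
egg_cup [([0.674, -0.002, -0.0], 0.8)]
tray_two [([0.498, -0.314, -0.001], 0.74), ([0.562, -0.0, 0.0], 0.19)]
tray_three [([0.488, 0.298, -0.002], 0.92)]
bowl [([0.463, -0.0, -0.001], 0.85)]
jar []
post [([0.562, 0.121, 0.002], 0.68)]
side [[381.0028711889379, 0.0, 277.77788682753265], [0.0, 381.0028711889379, 208.31323835564757], [0.0, 0.0, 1.0]] [0.309 0.512 0.467]
cup_a [([0.684, 0.122, 0.001], 0.59), ([0.454, 0.129, 0.003], 0.59)]
vase [([0.562, 0.001, -0.001], 0.9), ([0.503, -0.316, -0.004], 0.55)]
beaker [([0.555, -0.127, -0.003], 0.59), ([0.453, 0.129, 0.002], 0.43), ([0.679, 0.001, 0.001], 0.26)]
egg_cup [([0.674, 0.002, -0.001], 0.8)]
tray_two [([0.499, -0.318, -0.002], 0.94), ([0.562, 0.123, 0.002], 0.68)]
tray_three [([0.491, 0.296, -0.001], 0.76), ([0.467,
[... 162 characters left out ...]
{'t': 1.0, 'joint_pos': array([ 1.24345589e+00,  4.90885301e-01,  1.55893781e+00,  4.43289559e-05,
        1.09168347e+00, -1.05616503e-01]), 'qd': array([-2.29420281e-04,  9.59756809e-04, -9.69964254e-04, -4.07981926e-05,
        2.64764340e-03,  8.80048642e-04]), 'joint_efforts': array([-3.32285708e-05, -6.18284512e+01, -2.61843199e+01, -1.79721114e-04,
        4.51947089e-04, -1.50139101e-05]), 'eef_pos': array([0.13742531, 0.60969086, 0.40472304]), 'orientation': array([-3.47599853e-01, -3.12228338e+00, -1.45313607e-04]), 'force': array([-0.10576441, -0.12657743,  0.44409522]), 'moment': array([ 0.02661514, -0.02956474,  0.01309661]), 'grasp_force': 0.0, 'finger_gap': 1.0012118434649953}
```

View pics/top0.png

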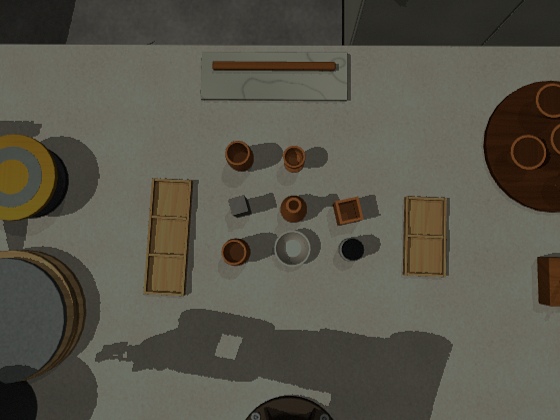

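View pics/side0.png

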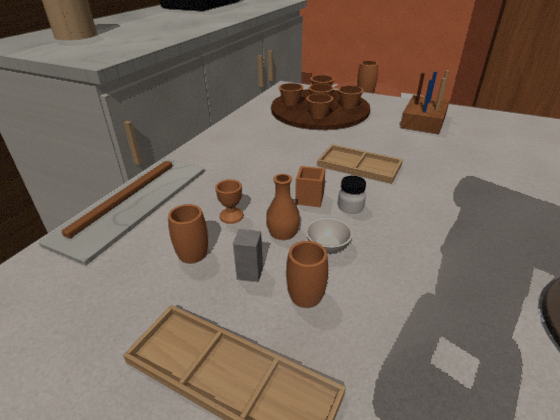

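The views show a 3x3 grid of ware between the trays: cups at px (239,155) and (235,252), egg cup (293,158), vase (293,208) and beaker (347,210) in the top view. The bystanders are the post (239,206), bowl (292,248) and jar (352,249). The tray long axes run roughly along world x. Next I'll refine the positions from the depth images.

```bash
cat > h.py <<'E'
from bench import *
import cv2,numpy as np
def cloud(f):
    z=f["z_map"]; v,u=np.nonzero(z>0); d=z[v,u]
    K=f["K"]; p=np.c_[(u-K[0,2])/K[0,0]*d,(v-K[1,2])/K[1,1]*d,d]
    return (p-f["t"])@f["R"]
def sel(P,c,r,z0,z1):
    return P[(np.hypot(P[:,0]-c[0],P[:,1]-c[1])<r)&(P[:,2]>z0)&(P[:,2]<z1)]
def circ(q,r=None):
    from scipy.optimize import least_squares
    f=(lambda x:np.hypot(q[:,0]-x[0],q[:,1]-x[1])-(r if r else x[2]))
    return least_squares(f,[*q[:,:2].mean(0),.03],loss="soft_l1",f_scale=.002).x
def rect(q):
    (cx,cy),(w,h),a=cv2.minAreaRect((q[:,:2]*1000).astype(np.float32))
    if w<h: w,h,a=h,w,a+90
    return round(cx,1),round(cy,1),round(w,1),round(h,1),round((a+90)%180-90,2)
E
python3 - <<'E'
from h import *
for c in("top","side"):
    P=cloud(np.load(f"/tmp/{c}0.npz"))
    print(c,"table z",np.median(P[(abs(P[:,0]-.5)<.2)&(abs(P[:,1])<.25)&(P[:,2]<.01)&(P[:,2]>-.01)][:,2]).round(4))
    for n,p,r,z0,z1,rr in [("cupF",(.678,.123),.045,.086,.1,.0255),("cupN",(.457,.129),.045,.086,.1,.0255),("vase",(.561,0),.03,.113,.13,None),("egg",(.674,0),.04,.069,.08,.024),("beak",(.553,-.13),.055,.058,.07,None)]:
        q=sel(P,p,r,z0,z1); lo,hi=np.percentile(q[:,:2],[1,99],axis=0)
        print(n,len(q),circ(q,rr)[:2].round(4),"bb",((lo+hi)/2).round(4),(hi-lo).round(3),np.percentile(q[:,2],95).round(4),rect(q))
        if c=="side":
            q=sel(P,p,.05,.035,.055); print("   body",circ(q,.032)[:2].round(4),len(q))
    for n,p in [("t2",(.498,-.315)),("t3",(.49,.297))]:
        q=sel(P,p,.17,.0115,.021); q=q[abs(q[:,1]-p[1])<.08]; print(n,len(q),rect(q))
E
```

```text
top table z -0.0004
cupF 173 [0.6779 0.1253] bb [0.6778 0.1251] [0.054 0.056] 0.0939 (678.4, 125.5, 56.0, 55.0, -75.22)
cupN 177 [0.4566 0.1283] bb [0.4567 0.1284] [0.053 0.055] 0.0941 (456.6, 128.1, 55.2, 55.2, 26.7)
vase 184 [ 0.5589 -0.0015] bb [ 0.559  -0.0009] [0.03 0.03] 0.1223 (559.0, -1.0, 30.5, 30.1, 0.7)
egg 143 [ 0.6745 -0.0013] bb [ 0.6747 -0.0013] [0.049 0.049] 0.0762 (674.8, -1.8, 50.1, 49.1, -89.28)
beak 242 [ 0.5544 -0.1273] bb [ 0.5549 -0.1271] [0.06 0.06] 0.0661 (554.5, -127.5, 54.3, 54.0, -77.24)
t2 767 (499.7, -313.1, 186.4, 97.8, -1.83)
t3 1048 (491.1, 297.8, 276.4, 97.6, -2.05)
side table z 0.0008
cupF 356 [0.6768 0.1255] bb [0.6768 0.1256] [0.054 0.054] 0.0936 (676.5, 125.1, 56.6, 55.2, 73.06)
   body [0.6789 0.1234] 329
cupN 468 [0.4557 0.1289] bb [0.4553 0.1288] [0.054 0.054] 0.0935 (455.9, 128.5, 56.3, 55.2, -63.45)
   body [0.4565 0.1267] 430
vase 194 [ 0.5578 -0.001 ] bb [ 0.5582 -0.0023] [0.031 0.031] 0.1227 (558.4, -2.8, 32.2, 31.6, -63.47)
   body [ 0.5599 -0.0056] 357
egg 214 [ 0.6741 -0.0014] bb [ 0.6744 -0.0018] [0.05 0.05] 0.0755 (674.1, -1.4, 50.6, 50.0, -48.23)
   body [ 0.6817 -0.0099] 137
beak 283 [ 0.5537 -0.1271] bb [ 0.5533 -0.1279] [0.06  0.062] 0.0658 (554.3, -127.6, 57.8, 54.4, -76.35)
   body [ 0.5539 -0.1274] 359
t2 718 (499.4, -313.8, 185.8, 100.8, -1.6)
t3 3547 (491.0, 296.2, 276.3, 97.5, -2.13)
```

```bash
python3 -m inch '{"delta_pos":[[-0.633,-0.354,0.07],[-0.633,-0.354,0.07],[-0.633,-0.354,0.07],[-0.633,-0.354,0.07],[-0.633,-0.354,0.07],[-0.633,-0.354,0.07],[-0.633,-0.354,0.07],[-0.633,-0.354,0.07],[-0.633,-0.354,0.07],[-0.633,-0.354,0.07],[-0.633,-0.354,0.07],[-0.633,-0.354,0.07],[-0.633,-0.354,0.07],[-0.633,-0.354,0.07],[-0.633,-0.354,0.07],[-0.633,-0.354,0.07],[-0.633,-0.354,0.07],[-0.633,-0.354,0.07],[-0.633,-0.354,0.07],[-0.633,-0.354,0.07]],"angular":[[0,0,-0.222],[0,0,-0.222],[0,0,-0.222],[0,0,-0.222],[0,0,-0.222],[0,0,-0.222],[0,0,-0.222],[0,0,-0.222],[0,0,-0.222],[0,0,-0.222],[0,0,-0.222],[0,0,-0.222],[0,0,-0.222],[0,0,-0.222],[0,0,-0.222],[0,0,-0.222],[0,0,-0.222],[0,0,-0.222],[0,0,-0.222],[0,0,-0.222]],"jaw":[0.0854,0.0854,0.0854,0.0854,0.0854,0.0854,0.0854,0.0854,0.0854,0.0854,0.0854,0.0854,0.0854,0.0854,0.0854,0.0854,0.0854,0.0854,0.0854,0.0854]}' 40; python3 -c "from bench import *;print(get_obs()['joint_pos'])"
```

```text
t: 3.0
eef_pos: [0.6766, 0.126, 0.3351]
orientation: [-0.002, 3.141, 0.0]
force: [-0.0, 0.1, 0.1]
finger_gap: 1.002
grasp_force: 0.0
[ 8.81737654e-02  6.48037053e-01  1.46075750e+00  1.27528352e-04
  1.03236681e+00 -1.48405273e+00]
```

```bash
python3 -m inch '{"delta_pos":[[-0.001,0,0.04],[-0.001,0,0.08],[-0.001,0,0.11],[-0.001,0,0.135],[-0.001,0,0.135],[-0.001,0,0.135],[-0.001,0,0.135],[-0.001,0,0.135],[-0.001,0,0.135],[-0.001,0,0.135],[-0.001,0,0.135],[-0.001,0,0.135],[-0.001,0,0.135],[-0.001,0,0.135]],"angular":[[0,0,0],[0,0,0],[0,0,0],[0,0,0],[0,0,0],[0,0,0],[0,0,0],[0,0,0],[0,0,0],[0,0,0],[0,0,0],[0,0,0],[0,0,0],[0,0,0]],"jaw":[0.0854,0.0854,0.0854,0.0854,0.0854,0.055,0.055,0.055,0.055,0.055,0.055,0.055,0.055,0.055]}' 40; python3 -m inch '{"delta_pos":[[0,0,0]],"angular":[[0,0,0]],"jaw":[0.055]}'
```

```text
t: 4.4
eef_pos: [0.6786, 0.1252, 0.2024]
orientation: [-0.0, 3.137, 0.001]
force: [-0.2, -0.7, 7.7]
finger_gap: 0.733
grasp_force: 43.7
t: 4.5
eef_pos: [0.6786, 0.1252, 0.2024]
orientation: [-0.0, 3.137, 0.001]
force: [-1.5, -2.3, 7.8]
finger_gap: 0.736
grasp_force: 43.7
```

```bash
python3 -m inch '{"delta_pos":[[0,0,-0.02],[0,0,-0.05],[0,0,-0.09],[0,0,-0.13],[0,0,-0.16],[0.01,-0.03,-0.16],[0.022,-0.07,-0.16],[0.034,-0.115,-0.16],[0.048,-0.16,-0.16],[0.062,-0.205,-0.16],[0.076,-0.25,-0.16],[0.09,-0.295,-0.16],[0.103,-0.34,-0.16],[0.115,-0.38,-0.16],[0.125,-0.415,-0.16],[0.133,-0.44,-0.16],[0.133,-0.44,-0.16],[0.133,-0.44,-0.16],[0.133,-0.44,-0.16]],"angular":[[0,0,0],[0,0,0],[0,0,0],[0,0,0],[0,0,0],[0,0,0],[0,0,0],[0,0,0],[0,0,0],[0,0,0],[0,0,0],[0,0,0],[0,0,0],[0,0,0],[0,0,0],[0,0,0],[0,0,0],[0,0,0],[0,0,0]],"jaw":[0.055,0.055,0.055,0.055,0.055,0.055,0.055,0.055,0.055,0.055,0.055,0.055,0.055,0.055,0.055,0.055,0.055,0.055,0.055]}'
python3 - <<'E'
from h import *
for c in("top","side"):
    f=grab_frame(c);cv2.imwrite(f"pics/{c}1.png",f["img"][:,:,::-1]);P=cloud(f)
    q=sel(P,(.545,-.315),.05,.15,.30)
    for z in np.arange(.15,.29,.01):
        s=q[(q[:,2]>z)&(q[:,2]<z+.01)]
        if len(s)>8: print(c,round(z,3),len(s),s[:,:2].min(0).round(3),s[:,:2].max(0).round(3),circ(s,.030)[:2].round(4))
E
```

```text
t: 6.4
eef_pos: [0.5454, -0.3139, 0.3603]
orientation: [-0.002, 3.141, -0.0]
force: [0.3, 0.1, -0.7]
finger_gap: 0.737
grasp_force: 44.0
top 0.18 11 [ 0.52  -0.296] [ 0.534 -0.285] [ 0.5444 -0.3132]
top 0.19 17 [ 0.52  -0.295] [ 0.537 -0.275] [ 0.5074 -0.2662]
top 0.2 20 [ 0.523 -0.295] [ 0.571 -0.275] [ 0.5454 -0.3106]
top 0.21 24 [ 0.522 -0.301] [ 0.574 -0.275] [ 0.5452 -0.3106]
top 0.22 17 [ 0.527 -0.3  ] [ 0.573 -0.284] [ 0.5455 -0.3116]
top 0.23 28 [ 0.53  -0.303] [ 0.574 -0.268] [ 0.5642 -0.2669]
top 0.24 19 [ 0.534 -0.302] [ 0.572 -0.269] [ 0.5392 -0.3027]
top 0.25 38 [ 0.53  -0.298] [ 0.567 -0.272] [ 0.5484 -0.2496]
top 0.26 27 [ 0.535 -0.283] [ 0.562 -0.277] [ 0.5472 -0.3079]
side 0.15 9 [ 0.522 -0.305] [ 0.565 -0.289] [ 0.5441 -0.3207]
side 0.16 90 [ 0.518 -0.318] [ 0.569 -0.285] [ 0.5461 -0.3186]
side 0.17 104 [ 0.515 -0.316] [ 0.572 -0.283] [ 0.5455 -0.3159]
side 0.18 115 [ 0.515 -0.317] [ 0.572 -0.282] [ 0.5452 -0.3142]
side 0.19 110 [ 0.514 -0.316] [ 0.572 -0.272] [ 0.5455 -0.3114]
side 0.2 133 [ 0.513 -0.326] [ 0.573 -0.267] [ 0.5465 -0.3058]
side 0.21 136 [ 0.513 -0.317] [ 0.574 -0.268] [ 0.5464 -0.3062]
side 0.22 139 [ 0.514 -0.315] [ 0.572 -0.267] [ 0.5473 -0.3053]
side 0.23 94 [ 0.515 -0.342] [ 0.563 -0.265] [ 0.5495 -0.3052]
side 0.24 121 [ 0.516 -0.362] [ 0.557 -0.27 ] [ 0.5492 -0.31  ]
side 0.25 80 [ 0.517 -0.343] [ 0.558 -0.271] [ 0.5474 -0.3087]
side 0.26 67 [ 0.528 -0.341] [ 0.543 -0.277] [ 0.5153 -0.3083]
side 0.27 53 [ 0.528 -0.338] [ 0.541 -0.28 ] [ 0.5532 -0.3101]
side 0.28 68 [ 0.526 -0.332] [ 0.566 -0.276] [ 0.5539 -0.3089]
```

View pics/side1.png

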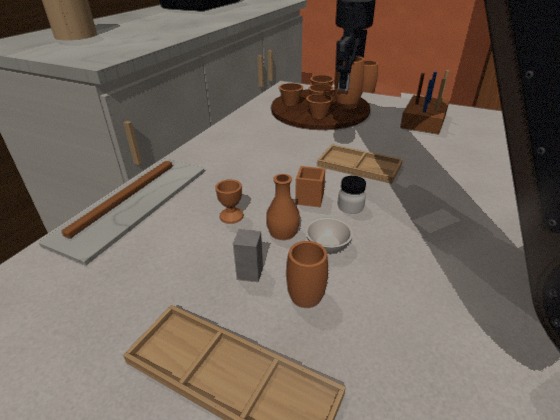

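The side view shows the far cup held upright over tray two at px (348,80), with the rest undisturbed. I'll lower it.

```bash
python3 -m inch '{"delta_pos":[[0,-0.001,0.04],[0,-0.001,0.08],[0,-0.001,0.11],[0,-0.001,0.13],[0,-0.001,0.14],[0,-0.001,0.145],[0,-0.001,0.148],[0,-0.001,0.149],[0,-0.001,0.150],[0,-0.001,0.150],[0,-0.001,0.150]],"angular":[[0,0,0],[0,0,0],[0,0,0],[0,0,0],[0,0,0],[0,0,0],[0,0,0],[0,0,0],[0,0,0],[0,0,0],[0,0,0]],"jaw":[0.055,0.055,0.055,0.055,0.055,0.055,0.055,0.055,0.055,0.055,0.055]}'
```

```text
t: 7.6
eef_pos: [0.5452, -0.316, 0.2101]
orientation: [-0.0, 3.141, -0.001]
force: [-0.0, -1.1, -1.3]
finger_gap: 0.732
grasp_force: 44.0
```

```bash
python3 -m inch '{"delta_pos":[[0,0.001,0.0005],[0,0.001,0.001],[0,0.001,0.0015],[0,0.001,0.002],[0,0.001,0.002]],"angular":[[0,0,0],[0,0,0],[0,0,0],[0,0,0],[0,0,0]],"jaw":[0.055,0.055,0.055,0.055,0.055]}'
```

```text
t: 8.1
eef_pos: [0.5452, -0.3149, 0.2084]
orientation: [-0.0, 3.141, -0.0]
force: [-1.8, 2.0, 7.3]
finger_gap: 0.732
grasp_force: 44.6
```

```bash
python3 -m inch '{"delta_pos":[[0,0,0],[0,0,0],[0,0,0],[0,0,0],[0,0,0],[0,0,-0.01],[0,0,-0.04],[0,0,-0.08],[0,0,-0.12],[0,0,-0.15]],"angular":[[0,0,0],[0,0,0],[0,0,0],[0,0,0],[0,0,0],[0,0,0],[0,0,0],[0,0,0],[0,0,0],[0,0,0]],"jaw":[0.068,0.074,0.08,0.0854,0.0854,0.0854,0.0854,0.0854,0.0854,0.0854]}'
python3 -m inch '{"delta_pos":[[0,0.03,-0.01],[-0.002,0.07,-0.01],[-0.004,0.115,-0.01],[-0.006,0.16,-0.01],[-0.008,0.205,-0.01],[-0.01,0.245,-0.01],[-0.012,0.28,-0.01],[-0.014,0.3,-0.01],[-0.014,0.313,-0.01],[-0.014,0.313,-0.01],[-0.014,0.313,-0.01]],"angular":[[0,0,0],[0,0,0],[0,0,0],[0,0,0],[0,0,0],[0,0,0],[0,0,0],[0,0,0],[0,0,0],[0,0,0],[0,0,0]],"jaw":[0.0854,0.0854,0.0854,0.0854,0.0854,0.0854,0.0854,0.0854,0.0854,0.0854,0.0854]}'
python3 - <<'E'
from h import *
for c in("top","side"):
    f=grab_frame(c);P=cloud(f)
    q=sel(P,(.545,-.315),.04,.09,.11); print(c,len(q),circ(q,.0255)[:2].round(4),np.percentile(q[:,2],95).round(4))
    q=sel(P,(.559,-.001),.03,.113,.13);
    if len(q)>5:print(len(q),circ(q)[:2])
cv2.imwrite("pics/side2.png",f["img"][:,:,::-1])
E
```

```text
t: 9.1
eef_pos: [0.5451, -0.3148, 0.361]
orientation: [-0.0, 3.14, -0.002]
force: [-0.2, 0.7, 0.6]
finger_gap: 1.0
grasp_force: 0.0
t: 10.2
eef_pos: [0.5591, -0.0024, 0.3679]
orientation: [-0.0, 3.141, -0.0]
force: [0.4, -0.2, 1.0]
finger_gap: 1.002
grasp_force: 0.0
top 210 [ 0.5444 -0.313 ] 0.0996
side 199 [ 0.5439 -0.3131] 0.0993
196 [ 0.55786485 -0.0010091 ]
```

```bash
python3 -m inch '{"delta_pos":[[0,0.001,0.03],[0,0.001,0.07],[0,0.001,0.1],[0,0.001,0.113],[0,0.001,0.113],[0,0.001,0.113],[0,0.001,0.113],[0,0.001,0.113],[0,0.001,0.113],[0,0.001,0.113],[0,0.001,0.113],[0,0.001,0.113],[0,0.001,0.113],[0,0.001,0.113],[0,0.001,0.113]],"angular":[[0,0,0],[0,0,0],[0,0,0],[0,0,0],[0,0,0],[0,0,0],[0,0,0],[0,0,0],[0,0,0],[0,0,0],[0,0,0],[0,0,0],[0,0,0],[0,0,0],[0,0,0]],"jaw":[0.0854,0.0854,0.0854,0.0854,0.06,0.04,0.02,0.02,0.02,0.02,0.02,0.02,0.02,0.02,0.02]}' 50; python3 -m inch '{"delta_pos":[[0,0,0],[0,0,-0.005],[0,0,-0.005]],"angular":[[0,0,0],[0,0,0],[0,0,0]],"jaw":[0.02,0.02,0.02]}'
```

```text
t: 11.8
eef_pos: [0.5594, -0.001, 0.2562]
orientation: [-0.001, 3.139, -0.001]
force: [-1.2, -2.2, 6.8]
finger_gap: 0.353
grasp_force: 48.7
t: 12.1
eef_pos: [0.5592, -0.0008, 0.2607]
orientation: [-0.001, 3.14, -0.0]
force: [-0.2, -0.0, -1.9]
finger_gap: 0.354
grasp_force: 49.4
```

```bash
python3 -m inch '{"delta_pos":[[0,0,-0.02],[0,0,-0.05],[0,0,-0.09],[0,0,-0.12],[0.005,-0.015,-0.14],[0.017,-0.05,-0.14],[0.03,-0.09,-0.14],[0.045,-0.135,-0.14],[0.06,-0.18,-0.14],[0.073,-0.22,-0.14],[0.086,-0.26,-0.14],[0.097,-0.29,-0.14],[0.104,-0.311,-0.14],[0.104,-0.311,-0.14],[0.104,-0.311,-0.14],[0.104,-0.311,-0.14]],"angular":[[0,0,0],[0,0,0],[0,0,0],[0,0,0],[0,0,0],[0,0,0],[0,0,0],[0,0,0],[0,0,0],[0,0,0],[0,0,0],[0,0,0],[0,0,0],[0,0,0],[0,0,0],[0,0,0]],"jaw":[0.02,0.02,0.02,0.02,0.02,0.02,0.02,0.02,0.02,0.02,0.02,0.02,0.02,0.02,0.02,0.02]}'
python3 - <<'E'
from h import *
for c in("top","side"):
    f=grab_frame(c);P=cloud(f)
    q=sel(P,(.455,-.312),.045,.13,.28); print(c,len(q),q[:,2].min() if len(q) else 0)
    for z in np.arange(.13,.25,.01):
        s=q[(q[:,2]>z)&(q[:,2]<z+.01)]
        if len(s)>12: print(round(z,3),len(s),s[:,:2].min(0).round(3),s[:,:2].max(0).round(3),circ(s)[:3].round(4))
cv2.imwrite("pics/side3.png",cv2.resize(f["img"][0:200,260:460,::-1],(600,600)))
E
```

```text
t: 13.7
eef_pos: [0.4554, -0.3111, 0.3997]
orientation: [0.001, -3.141, -0.001]
force: [-0.2, -0.6, -2.4]
finger_gap: 0.353
grasp_force: 49.8
top 511 0.1588976648602125
0.16 32 [ 0.423 -0.306] [ 0.485 -0.28 ] [ 0.4545 -0.3117  0.0318]
0.17 56 [ 0.424 -0.305] [ 0.485 -0.279] [ 0.4545 -0.3113  0.0315]
0.18 87 [ 0.424 -0.329] [ 0.485 -0.279] [ 0.4543 -0.3108  0.0304]
0.19 155 [ 0.425 -0.331] [ 0.485 -0.279] [ 0.4546 -0.3107  0.0277]
0.2 82 [ 0.429 -0.322] [ 0.481 -0.29 ] [ 0.4547 -0.3104  0.0232]
0.21 51 [ 0.433 -0.313] [ 0.475 -0.295] [ 0.4546 -0.31    0.0188]
side 1410 0.1440334271004962
0.14 52 [ 0.428 -0.307] [ 0.479 -0.284] [ 0.4554 -0.3141  0.0274]
0.15 100 [ 0.426 -0.309] [ 0.479 -0.281] [ 0.4549 -0.3129  0.0287]
0.16 126 [ 0.423 -0.318] [ 0.484 -0.279] [ 0.4547 -0.3122  0.0308]
0.17 142 [ 0.424 -0.318] [ 0.486 -0.279] [ 0.4549 -0.3126  0.0312]
0.18 146 [ 0.424 -0.317] [ 0.485 -0.279] [ 0.4548 -0.3123  0.0308]
0.19 161 [ 0.425 -0.316] [ 0.484 -0.28 ] [ 0.4548 -0.3125  0.0282]
0.2 142 [ 0.429 -0.317] [ 0.48  -0.284] [ 0.4549 -0.3123  0.0237]
0.21 111 [ 0.434 -0.316] [ 0.473 -0.288] [ 0.455  -0.3122  0.0189]
0.22 68 [ 0.439 -0.312] [ 0.471 -0.289] [ 0.4555 -0.3096  0.0147]
0.23 64 [ 0.441 -0.313] [ 0.466 -0.281] [ 0.4557 -0.2993  0.0142]
0.24 78 [ 0.442 -0.314] [ 0.467 -0.28 ] [ 0.4565 -0.2984  0.0146]
```

View pics/side3.png

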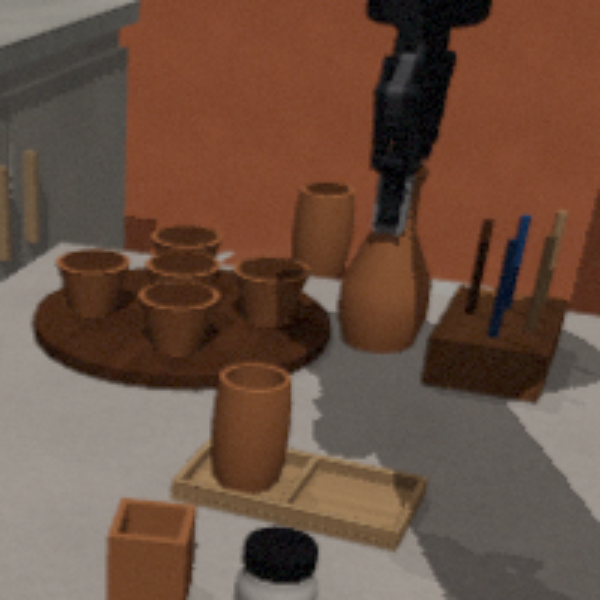

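The crop shows the vase held upright above the near bay (px 385,290) and the cup standing centred in the far bay (px 252,430).

```bash
python3 -m inch '{"delta_pos":[[0,-0.001,0.03],[0,-0.001,0.07],[0,-0.001,0.1],[0,-0.001,0.12],[0,-0.001,0.13],[0,-0.001,0.133],[0,-0.001,0.134],[0,-0.001,0.135],[0,-0.001,0.1355],[0,-0.001,0.1355],[0,-0.001,0.1355]],"angular":[[0,0,0],[0,0,0],[0,0,0],[0,0,0],[0,0,0],[0,0,0],[0,0,0],[0,0,0],[0,0,0],[0,0,0],[0,0,0]],"jaw":[0.02,0.02,0.02,0.02,0.02,0.02,0.02,0.02,0.02,0.02,0.02]}'
```

```text
t: 14.9
eef_pos: [0.4552, -0.313, 0.2645]
orientation: [-0.0, 3.141, -0.0]
force: [-0.2, -0.0, -3.0]
finger_gap: 0.353
grasp_force: 49.9
```

```bash
python3 -m inch '{"delta_pos":[[0,0,0.0005],[0,0,0.001],[0,0,0.0015],[0,0,0.0015]],"angular":[[0,0,0],[0,0,0],[0,0,0],[0,0,0]],"jaw":[0.02,0.02,0.02,0.02]}'
```

```text
t: 15.3
eef_pos: [0.4552, -0.3129, 0.2625]
orientation: [0.0, -3.141, -0.0]
force: [0.4, -0.1, -1.6]
finger_gap: 0.35
grasp_force: 49.9
```

```bash
python3 -m inch '{"delta_pos":[[0,0,0.0005],[0,0,0.001],[0,0,0.001]],"angular":[[0,0,0],[0,0,0],[0,0,0]],"jaw":[0.02,0.02,0.02]}'
```

```text
t: 15.6
eef_pos: [0.4553, -0.3131, 0.2622]
orientation: [-0.0, 3.141, -0.001]
force: [0.3, -1.2, 4.7]
finger_gap: 0.35
grasp_force: 50.1
```

```bash
python3 -m inch '{"delta_pos":[[0,0,0],[0,0,0],[0,0,0],[0,0,0],[0,0,0],[0,0,0],[0,0,-0.01],[0,0,-0.04],[0,0,-0.08],[0,0,-0.11]],"angular":[[0,0,0],[0,0,0],[0,0,0],[0,0,0],[0,0,0],[0,0,0],[0,0,0],[0,0,0],[0,0,0],[0,0,0]],"jaw":[0.035,0.045,0.06,0.075,0.0854,0.0854,0.0854,0.0854,0.0854,0.0854]}'
python3 -m inch '{"delta_pos":[[0,0.03,0],[0,0.07,0],[0,0.115,0],[0,0.16,0],[0,0.205,0],[0,0.25,0],[0,0.295,0],[0,0.34,0],[0,0.38,0],[0,0.415,0],[0,0.435,0],[-0.001,0.442,0],[-0.001,0.442,0],[-0.001,0.442,0],[-0.001,0.442,0]],"angular":[[0,0,0],[0,0,0],[0,0,0],[0,0,0],[0,0,0],[0,0,0],[0,0,0],[0,0,0],[0,0,0],[0,0,0],[0,0,0],[0,0,0],[0,0,0],[0,0,0],[0,0,0]],"jaw":[0.0854,0.0854,0.0854,0.0854,0.0854,0.0854,0.0854,0.0854,0.0854,0.0854,0.0854,0.0854,0.0854,0.0854,0.0854]}'
python3 - <<'E'
from h import *
for c in("top","side"):
    f=grab_frame(c);P=cloud(f)
    for p,h,r in [((.4545,-.312),.117,None),((.5445,-.3148),.09,.0255),((.456,.1285),.086,.0255)]:
        q=sel(P,p,.04,h,h+.02)
        if len(q)>8:print(c,p,len(q),circ(q,r)[:3].round(4),np.percentile(q[:,2],95).round(4))
E
```

```text
t: 16.6
eef_pos: [0.4551, -0.3129, 0.3744]
orientation: [-0.0, 3.14, -0.001]
force: [-0.1, -0.8, -0.8]
finger_gap: 1.001
grasp_force: 0.0
t: 18.1
eef_pos: [0.4562, 0.1281, 0.3718]
orientation: [0.002, 3.142, -0.0]
force: [-0.1, 0.2, -0.3]
finger_gap: 1.002
grasp_force: 0.0
top (0.4545, -0.312) 197 [ 0.4543 -0.3132  0.0115] 0.1288
top (0.5445, -0.3148) 213 [ 0.5444 -0.313   0.03  ] 0.0994
side (0.4545, -0.312) 116 [ 0.4536 -0.3122  0.0122] 0.1287
side (0.5445, -0.3148) 142 [ 0.5438 -0.3135  0.03  ] 0.099
side (0.456, 0.1285) 476 [0.4558 0.1288 0.03  ] 0.0934
```

Tray two is done. Next is the near cup, descending 0.17 m.

```bash
python3 -m inch '{"delta_pos":[[0,0,0.03],[0,0,0.075],[0,0,0.12],[0,0,0.155],[0,0,0.171],[0,0,0.171],[0,0,0.171],[0,0,0.171],[0,0,0.171],[0,0,0.171],[0,0,0.171],[0,0,0.171],[0,0,0.171],[0,0,0.171],[0,0,0.171]],"angular":[[0,0,0],[0,0,0],[0,0,0],[0,0,0],[0,0,0],[0,0,0],[0,0,0],[0,0,0],[0,0,0],[0,0,0],[0,0,0],[0,0,0],[0,0,0],[0,0,0],[0,0,0]],"jaw":[0.0854,0.0854,0.0854,0.0854,0.0854,0.0854,0.055,0.055,0.055,0.055,0.055,0.055,0.055,0.055,0.055]}' 40
```

```text
t: 19.7
eef_pos: [0.4563, 0.1288, 0.2024]
orientation: [-0.0, 3.139, 0.0]
force: [-0.4, -5.1, 7.0]
finger_gap: 0.736
grasp_force: 42.8
```

```bash
python3 -m inch '{"delta_pos":[[0,0,-0.02],[0,0,-0.05],[0,0,-0.085],[0.004,0.012,-0.1],[0.015,0.047,-0.1],[0.028,0.09,-0.1],[0.042,0.13,-0.1],[0.05,0.158,-0.1],[0.055,0.1715,-0.1],[0.055,0.1715,-0.1],[0.055,0.1715,-0.1],[0.055,0.1715,-0.07],[0.055,0.1715,-0.04],[0.055,0.1715,-0.02],[0.055,0.1715,-0.011],[0.055,0.1715,-0.009],[0.055,0.1715,-0.008],[0.055,0.1715,-0.008],[0.055,0.1715,-0.008]],"angular":[[0,0,0],[0,0,0],[0,0,0],[0,0,0],[0,0,0],[0,0,0],[0,0,0],[0,0,0],[0,0,0],[0,0,0],[0,0,0],[0,0,0],[0,0,0],[0,0,0],[0,0,0],[0,0,0],[0,0,0],[0,0,0],[0,0,0]],"jaw":[0.055,0.055,0.055,0.055,0.055,0.055,0.055,0.055,0.055,0.055,0.055,0.055,0.055,0.055,0.055,0.055,0.055,0.055,0.055]}'
python3 - <<'E'
from h import *
f=grab_frame("side");P=cloud(f)
cv2.imwrite("pics/side4.png",f["img"][:,:,::-1])
E
```

```text
t: 21.6
eef_pos: [0.4012, 0.3006, 0.2095]
orientation: [-0.0, 3.14, 0.001]
force: [-0.6, 0.0, -1.9]
finger_gap: 0.73
grasp_force: 45.1
```

View pics/side4.png

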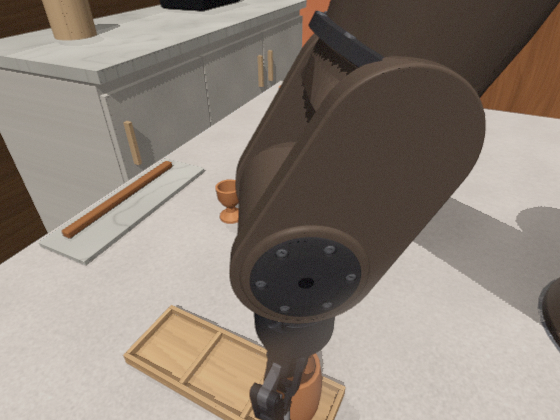

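The side view shows the cup in the gripper just above the near bay, around px (305,385). I'll lower it the last 1–2 mm until it touches.

```bash
python3 -m inch '{"delta_pos":[[0,0,0.0005],[0,0,0.001],[0,0,0.0013],[0,0,0.0013]],"angular":[[0,0,0],[0,0,0],[0,0,0],[0,0,0]],"jaw":[0.055,0.055,0.055,0.055]}'
```

```text
t: 22.05
eef_pos: [0.4012, 0.3007, 0.2084]
orientation: [-0.001, 3.14, 0.001]
force: [-1.1, 0.2, 11.0]
finger_gap: 0.734
grasp_force: 46.1
```

```bash
python3 -m inch '{"delta_pos":[[0,0,0],[0,0,0],[0,0,0],[0,0,0],[0,0,0],[0,0,-0.01],[0,0,-0.04],[0,0,-0.08],[0,0,-0.12],[0,0,-0.16]],"angular":[[0,0,0],[0,0,0],[0,0,0],[0,0,0],[0,0,0],[0,0,0],[0,0,0],[0,0,0],[0,0,0],[0,0,0]],"jaw":[0.068,0.074,0.08,0.0854,0.0854,0.0854,0.0854,0.0854,0.0854,0.0854]}'
python3 -m inch '{"delta_pos":[[-0.01,-0.03,0],[-0.025,-0.07,0],[-0.04,-0.11,0],[-0.055,-0.155,0],[-0.071,-0.2,0],[-0.087,-0.245,0],[-0.103,-0.29,0],[-0.118,-0.33,0],[-0.132,-0.37,0],[-0.143,-0.4,0],[-0.15,-0.42,0],[-0.153,-0.428,0],[-0.153,-0.428,0],[-0.153,-0.428,0],[-0.153,-0.428,0]],"angular":[[0,0,0],[0,0,-0.03],[0,0,-0.06],[0,0,-0.09],[0,0,-0.12],[0,0,-0.15],[0,0,-0.18],[0,0,-0.21],[0,0,-0.227],[0,0,-0.227],[0,0,-0.227],[0,0,-0.227],[0,0,-0.227],[0,0,-0.227],[0,0,-0.227]],"jaw":[0.0854,0.0854,0.0854,0.0854,0.0854,0.0854,0.0854,0.0854,0.0854,0.0854,0.0854,0.0854,0.0854,0.0854,0.0854]}'
python3 - <<'E'
from h import *
for c in("top","side"):
    f=grab_frame(c);P=cloud(f);np.savez(f"/tmp/{c}5.npz",**f)
    q=sel(P,(.401,.3),.04,.09,.11)
    if len(q)>8:print(c,len(q),circ(q,.0255)[:2].round(4),np.percentile(q[:,2],95).round(4))
    q=sel(P,(.554,-.1275),.055,.058,.07)
    if len(q)>8:print(c,len(q),rect(q))
E
```

```text
t: 23.05
eef_pos: [0.4007, 0.3003, 0.3697]
orientation: [-0.0, 3.141, 0.0]
force: [0.2, -0.1, 0.0]
finger_gap: 1.002
grasp_force: 0.0
t: 24.55
eef_pos: [0.5539, -0.1263, 0.3676]
orientation: [0.358, -3.121, -0.0]
force: [-0.6, 0.4, -0.1]
finger_gap: 0.993
grasp_force: 0.0
top 215 [0.4017 0.3008] 0.0997
side 1066 [0.4004 0.3019] 0.0996
side 285 (554.1, -128.4, 57.0, 54.4, -77.82)
```

```bash
python3 -m inch '{"delta_pos":[[0,-0.001,0.03],[0,-0.001,0.075],[0,-0.001,0.12],[0,-0.001,0.155],[0,-0.001,0.173],[0,-0.001,0.173],[0,-0.001,0.173],[0,-0.001,0.173],[0,-0.001,0.173],[0,-0.001,0.173],[0,-0.001,0.173],[0,-0.001,0.173],[0,-0.001,0.173],[0,-0.001,0.173],[0,-0.001,0.173],[0,-0.001,0.173]],"angular":[[0,0,0],[0,0,0],[0,0,0],[0,0,0],[0,0,0],[0,0,0],[0,0,0],[0,0,0],[0,0,0],[0,0,0],[0,0,0],[0,0,0],[0,0,0],[0,0,0],[0,0,0],[0,0,0]],"jaw":[0.0854,0.0854,0.0854,0.0854,0.0854,0.0854,0.045,0.045,0.045,0.045,0.045,0.045,0.045,0.045,0.045,0.045]}' 40
```

```text
t: 26.25
eef_pos: [0.5546, -0.1284, 0.1959]
orientation: [-0.356, 3.119, -0.001]
force: [0.1, 1.3, 7.4]
finger_gap: 0.626
grasp_force: 42.8
```

```bash
python3 -m inch '{"delta_pos":[[0,0,-0.02],[0,0,-0.05],[0,0,-0.09],[0,0,-0.13],[0,0,-0.15],[-0.003,0.03,-0.15],[-0.006,0.07,-0.15],[-0.01,0.115,-0.15],[-0.013,0.16,-0.15],[-0.017,0.205,-0.15],[-0.02,0.25,-0.15],[-0.024,0.295,-0.15],[-0.027,0.34,-0.15],[-0.031,0.38,-0.15],[-0.033,0.41,-0.15],[-0.034,0.429,-0.15],[-0.034,0.429,-0.15],[-0.034,0.429,-0.15],[-0.034,0.429,-0.15]],"angular":[[0,0,0],[0,0,0],[0,0,0],[0,0,0],[0,0,0],[0,0,0.03],[0,0,0.06],[0,0,0.09],[0,0,0.12],[0,0,0.15],[0,0,0.18],[0,0,0.21],[0,0,0.24],[0,0,0.265],[0,0,0.265],[0,0,0.265],[0,0,0.265],[0,0,0.265],[0,0,0.265]],"jaw":[0.045,0.045,0.045,0.045,0.045,0.045,0.045,0.045,0.045,0.045,0.045,0.045,0.045,0.045,0.045,0.045,0.045,0.045,0.045]}'
python3 - <<'E'
from h import *
for c in("top","side"):
    f=grab_frame(c);P=cloud(f)
    q=sel(P,(.491,.297),.05,.14,.215); print(c,len(q),q[:,2].min() if len(q) else 0)
    for z in np.arange(.15,.21,.01):
        s=q[(q[:,2]>z)&(q[:,2]<z+.01)]
        if len(s)>12: print(round(z,3),len(s),s[:,:2].min(0).round(3),s[:,:2].max(0).round(3),rect(s))
cv2.imwrite("pics/side6.png",f["img"][:,:,::-1])
E
```

```text
t: 28.15
eef_pos: [0.491, 0.2964, 0.3447]
orientation: [0.061, 3.141, 0.0]
force: [-0.4, 0.4, -1.9]
finger_gap: 0.627
grasp_force: 42.9
top 235 0.14946120389678996
0.15 28 [0.463 0.269] [0.515 0.31 ] (489.5, 290.0, 51.6, 40.4, -1.55)
0.16 20 [0.463 0.269] [0.517 0.294] (492.3, 272.0, 53.5, 24.0, 24.5)
0.17 23 [0.463 0.269] [0.516 0.29 ] (490.6, 271.7, 52.1, 20.3, 20.57)
0.18 20 [0.463 0.269] [0.515 0.272] (489.1, 270.4, 52.1, 1.0, -2.66)
0.19 23 [0.463 0.269] [0.516 0.296] (493.2, 271.9, 54.5, 25.5, 26.75)
0.2 31 [0.463 0.269] [0.516 0.292] (488.5, 277.5, 52.2, 23.1, 7.53)
side 4272 0.14827494604129865
0.15 452 [0.462 0.27 ] [0.519 0.324] (490.4, 296.0, 55.8, 54.8, -2.47)
0.16 474 [0.462 0.27 ] [0.519 0.324] (490.2, 296.3, 55.3, 54.4, -2.06)
0.17 489 [0.462 0.27 ] [0.518 0.33 ] (489.8, 299.0, 61.0, 54.3, 87.29)
0.18 628 [0.462 0.271] [0.512 0.336] (485.5, 304.1, 64.6, 50.1, -87.21)
0.19 665 [0.462 0.269] [0.512 0.337] (487.1, 302.9, 68.0, 49.2, 88.73)
0.2 748 [0.462 0.256] [0.513 0.337] (487.7, 296.1, 81.1, 50.3, 87.69)
```

View pics/side6.png

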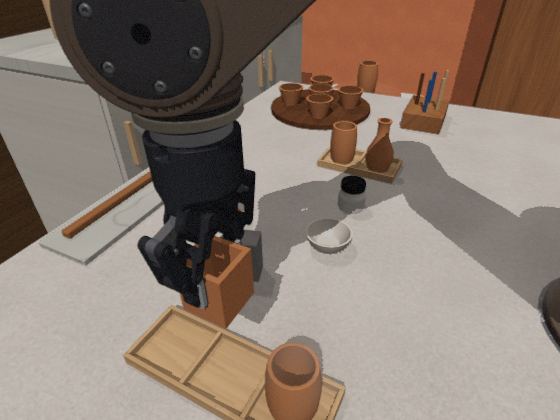

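The side view shows the beaker held upright over the middle bay (px 220,285). The cup in the near bay (295,385) and the tray two set (343,145 and 380,148) are standing well.

```bash
python3 -m inch '{"delta_pos":[[-0.001,0.001,0.03],[-0.001,0.001,0.075],[-0.001,0.001,0.11],[-0.001,0.001,0.13],[-0.001,0.001,0.137],[-0.001,0.001,0.139],[-0.001,0.001,0.140],[-0.001,0.001,0.141],[-0.001,0.001,0.1415],[-0.001,0.001,0.1415]],"angular":[[0,0,0],[0,0,0],[0,0,0],[0,0,0],[0,0,0],[0,0,0],[0,0,0],[0,0,0],[0,0,0],[0,0,0]],"jaw":[0.045,0.045,0.045,0.045,0.045,0.045,0.045,0.045,0.045,0.045]}'
```

```text
t: 29.25
eef_pos: [0.4919, 0.2983, 0.2035]
orientation: [0.059, 3.14, 0.001]
force: [-0.3, -0.8, -1.9]
finger_gap: 0.626
grasp_force: 42.9
```

```bash
python3 -m inch '{"delta_pos":[[0,0,0.0005],[0,0,0.001],[0,0,0.001]],"angular":[[0,0,0],[0,0,0],[0,0,0]],"jaw":[0.045,0.045,0.045]}'
```

```text
t: 29.55
eef_pos: [0.4919, 0.2982, 0.202]
orientation: [0.059, 3.141, 0.0]
force: [-0.2, -0.6, 0.4]
finger_gap: 0.629
grasp_force: 43.1
```

```bash
python3 -m inch '{"delta_pos":[[0,-0.0005,0.0004],[0,-0.0005,0.0006],[0,-0.0005,0.0006]],"angular":[[0,0,0],[0,0,0],[0,0,0]],"jaw":[0.045,0.045,0.045]}'
```

```text
t: 29.85
eef_pos: [0.4918, 0.298, 0.2019]
orientation: [0.059, 3.14, 0.001]
force: [-2.3, 2.2, 6.4]
finger_gap: 0.627
grasp_force: 43.9
```

```bash
python3 -m inch '{"delta_pos":[[0,0,0],[0,0,0],[0,0,0],[0,0,0],[0,0,0],[0,0,-0.01],[0,0,-0.04],[0,0,-0.08],[0,0,-0.12],[0,0,-0.165]],"angular":[[0,0,0],[0,0,0],[0,0,0],[0,0,0],[0,0,0],[0,0,0],[0,0,0],[0,0,0],[0,0,0],[0,0,0]],"jaw":[0.058,0.064,0.07,0.075,0.075,0.075,0.075,0.08,0.0854,0.0854]}'
python3 -m inch '{"delta_pos":[[-0.02,-0.03,0],[-0.045,-0.068,0],[-0.07,-0.105,0],[-0.095,-0.143,0],[-0.12,-0.18,0],[-0.145,-0.218,0],[-0.167,-0.252,0],[-0.184,-0.277,0],[-0.194,-0.292,0],[-0.194,-0.292,0],[-0.194,-0.292,0],[-0.194,-0.292,0]],"angular":[[0,0,0],[0,0,0],[0,0,0],[0,0,0],[0,0,0],[0,0,0],[0,0,0],[0,0,0],[0,0,0],[0,0,0],[0,0,0],[0,0,0]],"jaw":[0.0854,0.0854,0.0854,0.0854,0.0854,0.0854,0.0854,0.0854,0.0854,0.0854,0.0854,0.0854]}'
python3 - <<'E'
from h import *
for c in("top","side"):
    f=grab_frame(c);P=cloud(f)
    q=sel(P,(.491,.297),.055,.064,.08)
    if len(q)>8:print(c,len(q),rect(q),np.percentile(q[:,2],95).round(4))
    q=sel(P,(.674,-.001),.04,.069,.08)
    if len(q)>8:print(c,len(q),circ(q,.024)[:2].round(4))
E
```

```text
t: 30.85
eef_pos: [0.4915, 0.2975, 0.3683]
orientation: [-0.059, -3.141, 0.0]
force: [0.7, 1.0, 0.5]
finger_gap: 1.002
grasp_force: 0.0
t: 32.05
eef_pos: [0.6742, -0.0001, 0.3666]
orientation: [-0.057, -3.141, -0.0]
force: [-0.8, 0.5, -0.5]
finger_gap: 1.0
grasp_force: 0.0
top 256 (491.6, 298.8, 55.9, 53.9, 87.84) 0.0723
side 1096 (491.2, 297.5, 55.2, 55.0, 88.09) 0.0718
side 205 [ 0.6738 -0.0013]
```

```bash
python3 -m inch '{"delta_pos":[[0,-0.001,0.03],[0,-0.001,0.075],[0,-0.001,0.115],[0,-0.001,0.142],[0,-0.001,0.155],[0,-0.001,0.155],[0,-0.001,0.155],[0,-0.001,0.155],[0,-0.001,0.155],[0,-0.001,0.155],[0,-0.001,0.155],[0,-0.001,0.155],[0,-0.001,0.155],[0,-0.001,0.155],[0,-0.001,0.155],[0,-0.001,0.155]],"angular":[[0,0,0],[0,0,0],[0,0,0],[0,0,0],[0,0,0],[0,0,0],[0,0,0],[0,0,0],[0,0,0],[0,0,0],[0,0,0],[0,0,0],[0,0,0],[0,0,0],[0,0,0],[0,0,0]],"jaw":[0.0854,0.0854,0.0854,0.0854,0.0854,0.07,0.042,0.042,0.042,0.042,0.042,0.042,0.042,0.042,0.042,0.042]}' 30
```

```text
t: 33.75
eef_pos: [0.675, -0.0023, 0.2134]
orientation: [0.059, 3.138, -0.0]
force: [-1.1, 0.7, 7.8]
finger_gap: 0.593
grasp_force: 31.4
```

```bash
python3 -m inch '{"delta_pos":[[0,0,-0.01],[0,0,-0.03],[0,0,-0.06],[0,0,-0.1],[0,0,-0.13],[0.01,0.028,-0.13],[0.022,0.062,-0.13],[0.036,0.1,-0.13],[0.05,0.14,-0.13],[0.064,0.18,-0.13],[0.078,0.218,-0.13],[0.09,0.252,-0.13],[0.099,0.278,-0.13],[0.104,0.292,-0.13],[0.104,0.292,-0.13],[0.104,0.292,-0.13],[0.104,0.292,-0.13]],"angular":[[0,0,0],[0,0,0],[0,0,0],[0,0,0],[0,0,0],[0,0,0],[0,0,0],[0,0,0],[0,0,0],[0,0,0],[0,0,0],[0,0,0],[0,0,0],[0,0,0],[0,0,0],[0,0,0],[0,0,0]],"jaw":[0.042,0.042,0.042,0.042,0.042,0.042,0.042,0.042,0.042,0.042,0.042,0.042,0.042,0.042,0.042,0.042,0.042]}'
python3 - <<'E'
from h import *
for c in("top","side"):
    f=grab_frame(c);P=cloud(f)
    q=sel(P,(.581,.294),.05,.115,.2); print(c,len(q),q[:,2].min() if len(q) else 0)
    for z in np.arange(.12,.2,.01):
        s=q[(q[:,2]>z)&(q[:,2]<z+.01)]
        if len(s)>12: print(round(z,3),len(s),s[:,:2].min(0).round(3),s[:,:2].max(0).round(3),circ(s).round(4))
cv2.imwrite("pics/side7.png",f["img"][:,:,::-1])
E
```

```text
t: 35.45
eef_pos: [0.5823, 0.2921, 0.3415]
orientation: [0.061, 3.141, -0.0]
force: [0.8, -0.2, -2.4]
finger_gap: 0.594
grasp_force: 31.6
top 133 0.12947243095196387
0.13 75 [0.559 0.271] [0.578 0.304] [0.5886 0.2966 0.0279]
0.18 17 [0.559 0.261] [0.573 0.286] [0.523  0.249  0.0507]
0.19 15 [0.559 0.26 ] [0.574 0.282] [0.5389 0.254  0.0339]
side 2782 0.12871168814808448
0.12 24 [0.557 0.274] [0.591 0.316] [0.5818 0.2911 0.0244]
0.13 603 [0.557 0.268] [0.606 0.316] [0.5809 0.2921 0.0208]
0.14 330 [0.563 0.275] [0.596 0.309] [0.5827 0.2907 0.0134]
0.15 72 [0.572 0.285] [0.585 0.301] [0.5817 0.2915 0.0091]
0.16 44 [0.563 0.288] [0.58  0.311] [0.5805 0.2922 0.0167]
0.17 316 [0.557 0.255] [0.601 0.329] [0.5801 0.2939 0.0215]
0.18 666 [0.556 0.253] [0.603 0.331] [0.5805 0.2954 0.0236]
0.19 727 [0.556 0.252] [0.604 0.331] [0.5815 0.2965 0.025 ]
```

View pics/side7.png

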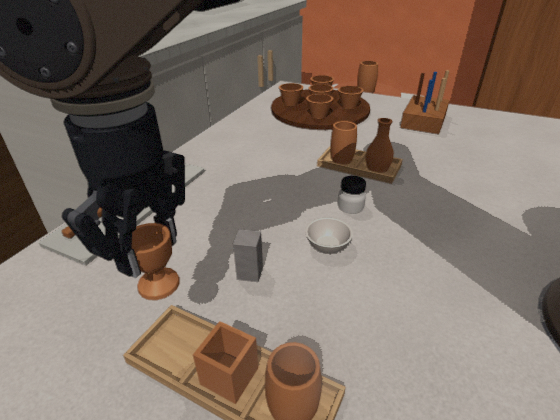

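The side view shows the egg cup held upright over the far bay (foot at px 158,283). The beaker and cup stand in their bays, and the bystanders are untouched.

```bash
python3 -m inch '{"delta_pos":[[0.001,0.0015,0.03],[0.001,0.0015,0.07],[0.001,0.0015,0.1],[0.001,0.0015,0.112],[0.001,0.0015,0.117],[0.001,0.0015,0.119],[0.001,0.0015,0.120],[0.001,0.0015,0.1205],[0.001,0.0015,0.1205],[0.001,0.0015,0.1205]],"angular":[[0,0,0],[0,0,0],[0,0,0],[0,0,0],[0,0,0],[0,0,0],[0,0,0],[0,0,0],[0,0,0],[0,0,0]],"jaw":[0.042,0.042,0.042,0.042,0.042,0.042,0.042,0.042,0.042,0.042]}'
```

```text
t: 36.55
eef_pos: [0.5809, 0.2949, 0.2214]
orientation: [0.059, 3.14, 0.001]
force: [0.0, 0.9, -0.8]
finger_gap: 0.589
grasp_force: 31.7
```

```bash
python3 -m inch '{"delta_pos":[[0,0,0.0005],[0,0,0.001],[0,0,0.0015],[0,0,0.0015]],"angular":[[0,0,0],[0,0,0],[0,0,0],[0,0,0]],"jaw":[0.042,0.042,0.042,0.042]}'
```

```text
t: 36.95
eef_pos: [0.5808, 0.2949, 0.2195]
orientation: [0.059, 3.141, 0.0]
force: [-0.9, -1.1, 0.9]
finger_gap: 0.595
grasp_force: 31.8
```

```bash
python3 -m inch '{"delta_pos":[[0,0,0.0005],[0,0,0.0007],[0,0,0.0007]],"angular":[[0,0,0],[0,0,0],[0,0,0]],"jaw":[0.042,0.042,0.042]}'
```

```text
t: 37.25
eef_pos: [0.5809, 0.2949, 0.2194]
orientation: [0.059, 3.14, 0.001]
force: [-2.6, -0.7, 8.0]
finger_gap: 0.597
grasp_force: 32.1
```

```bash
python3 -m inch '{"delta_pos":[[0,0,0],[0,0,0],[0,0,0],[0,0,0],[0,0,0],[0,0,-0.01],[0,0,-0.04],[0,0,-0.08],[0,0,-0.12],[0,0,-0.16],[0,-0.03,-0.18],[0,-0.07,-0.18],[0,-0.11,-0.18],[0,-0.15,-0.18],[0,-0.18,-0.18],[0,-0.18,-0.18],[0,-0.18,-0.18],[0,-0.18,-0.18]],"angular":[[0,0,0],[0,0,0],[0,0,0],[0,0,0],[0,0,0],[0,0,0],[0,0,0],[0,0,0],[0,0,0],[0,0,0],[0,0,0],[0,0,0],[0,0,0],[0,0,0],[0,0,0],[0,0,0],[0,0,0],[0,0,0]],"jaw":[0.056,0.062,0.068,0.075,0.075,0.075,0.075,0.08,0.0854,0.0854,0.0854,0.0854,0.0854,0.0854,0.0854,0.0854,0.0854,0.0854]}'
python3 - <<'E'
from h import *
for c in("top","side"):
    f=grab_frame(c);P=cloud(f); cv2.imwrite(f"pics/{c}8.png",f["img"][:,:,::-1])
    for n,p,r,z0,z1,rr in [("cup2",(.5445,-.3148),.04,.09,.11,.0255),("vase",(.4545,-.312),.03,.119,.14,None),("cup3",(.401,.3003),.04,.09,.11,.0255),("egg",(.581,.2937),.04,.074,.09,.024),("beak",(.491,.297),.055,.064,.08,None)]:
        q=sel(P,p,r,z0,z1)
        if len(q)>8: print(c,n,len(q),circ(q,rr)[:2].round(4),np.percentile(q[:,2],95).round(4),rect(q))
    for n in ["bowl","jar","post"]: print(n,[np.round(d["centre"],3).tolist() for d in tip_of(c,n)][:1])
E
```

```text
t: 39.05
eef_pos: [0.574, 0.1157, 0.399]
orientation: [0.059, 3.141, 0.0]
force: [-0.1, 1.3, -0.1]
finger_gap: 1.0
grasp_force: 0.0
top cup2 214 [ 0.5443 -0.313 ] 0.0994 (544.0, -313.2, 55.7, 55.4, -18.11)
top vase 196 [ 0.4543 -0.3132] 0.129 (454.5, -313.6, 31.4, 31.1, -52.72)
bowl [[0.465, 0.0, -0.002]]
jar [[0.465, -0.133, 0.001]]
post [[0.463, -0.0, -0.001]]
side cup2 202 [ 0.5439 -0.3132] 0.099 (543.8, -313.1, 56.1, 56.0, -16.68)
side vase 106 [ 0.4538 -0.3125] 0.1284 (453.0, -312.5, 32.0, 30.6, 29.15)
side cup3 1055 [0.4004 0.3018] 0.0996 (400.9, 301.3, 55.9, 55.8, -22.62)
side egg 586 [0.579  0.2952] 0.0817 (579.8, 294.8, 51.2, 50.6, -34.96)
side beak 1096 [0.4903 0.2985] 0.0718 (491.2, 297.3, 55.9, 55.3, 87.26)
bowl [[0.471, 0.0, -0.004]]
jar [[0.469, -0.141, -0.002]]
post [[0.563, 0.123, -0.001]]
```

View pics/side8.png

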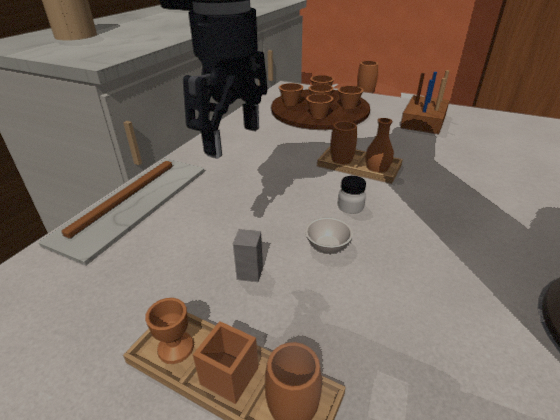

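The final view shows all five pieces upright and centred in their bays within about 2 mm. The bowl (328,237), jar (352,195) and post (249,255) are unmoved, and the arm is clear.

```bash
python3 -c "from bench import *;print(close_job())"
```

```text
the job is handed in; nothing more can be done
None
```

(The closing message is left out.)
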